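# Pack the site chest, lap its two doors and swing the hasp over

### The job

Get the teal site chest ready to leave the shop: put the shop's red welding magnet, which was left inside it, back in the grey tool tray, and put every right-angle steel bracket on the bench into the chest. When all that is done and with both doors still open, shut the rebated door (the one with the staple) fully first and the flanged door (with the yellow flange) last, so that its flange laps over the rebate, and finally swing the hasp over the staple until it lies flat. Leave the hammer, the brush, the spray can and the rusty offcut where they are.

Things in the scene. Friction and masses are not known exactly. Their poses are not given: they have to be found in the camera images.
- chest: Teal sheet-steel chest fixed on the bench, open on top between two doors. 270 (x) by 300 (y) by 115 mm high, walls and floor 4 mm. Origin: centre of its underside, on the bench; z up. The doors hinge along its long-side rims, parallel to its x, and meet in the middle; shut, they lie level with their outer faces 129 mm above the bench. The two ends (x = -135, +135) have no doors.
- tray: Shallow grey plastic tool tray fixed on the bench, 180 (x) by 150 (y) mm outside, walls 4 mm thick and 30 mm high, floor 4 mm thick. Origin: centre of its underside. Empty at the start.
- magnet_c (a point): Red welding magnet, switched off (does not stick), lying flat in the chest at first, 0.3 kg, 16 mm thick: a house shape with its nose to +x, 79 mm long. Point: under the black knob (22 mm wide, 7 mm high, on top), 8 mm above the underside, 34 mm from the flat rear end. y across the 46 mm width: side faces y = -23, +23 mm, from x = -34 to +22; z up.
- bracket1_c (a point): Right-angle bracket of 8 mm steel, 40 mm wide, 0.22 kg: a 50 mm foot lying on the bench and a leg 50 mm high at one end of it. Point: mid-width, near the centre of mass, 20 mm above the foot's underside. x along the foot, away from the leg; y across the width; z up. Leg's outer face at x = -15 mm, foot's end at x = +35, side faces (to grip) at y = -20 and +20. May be absent.
- bracket2_c (a point): Another bracket, the same as bracket1 (see there). May be absent.
- bracket3_c (a point): Another bracket, the same as bracket1 (see there). May be absent.
- bracket4_c (a point): Another bracket, the same as bracket1 (see there). May be absent.
- rebated_door (a joint): Rebated door on the chest's +y hinge, 266 mm long (x): a 14 mm teal panel out to 140 mm from the hinge axis, then a bare 6 mm tongue (the rebate) along its underside out to 160 mm. 0 rad shut (level), 1.57 upright, up to 1.85 leaning outwards; starts open. 0.5 kg. Stiff hinge: it stays where it is left; about 5 N near the free edge moves it.
- flanged_door (a joint): Flanged door on the chest's -y hinge, 266 mm long (x): a 14 mm teal panel out to 138 mm from the hinge axis, then a yellow 6 mm flange, flush with its outer face, out to 158 mm, which laps over the rebated door's tongue (shut first, it holds that door off). Angles, start, mass and stiff hinge as the rebated door's. Carries the hasp on its outer face, mid-length.
- hasp (a joint): Steel hasp strap 34 mm wide, 4 mm thick, 75 mm long, pivoted on the flanged door's outer face, 116 mm from the door's hinge axis, 4.5 mm off the face. Rad from its door: 0 flat, past the flange and over the staple; 1.57 square off the door; 2.4 folded back. Starts folded back. Stiff: stays where left, 1 N at the tip moves it. Slot for the staple 46 to 66 mm from the pivot.
- hasp_tip (a point): Free end of the hasp strap, mid-width, mid-thickness, 75 mm from its pivot.
- staple_top (a point): Top of the wire staple on the rebated door's outer face, mid-length, 125 mm from that door's hinge axis. It stands 16.5 mm off the face; 17 mm overall across the meeting line, 5 mm wire.
- rebated_hinge (a point): Point on the rebated door's hinge axis, mid-length: chest y = +150 mm, 122 mm above the bench (half the door's thickness).
- flanged_hinge (a point): Point on the flanged door's hinge axis, mid-length: chest y = -150 mm, 122 mm above the bench (half the door's thickness).
- flange_edge (a point): Middle of the flanged door's free edge, at half the panel's thickness, 158 mm from the hinge axis.
- rebated_edge (a point): Middle of the rebated door's free edge (tip of the tongue), at half the panel's thickness, 160 mm from the hinge axis.
- hammer_grip (a point): Hammer lying on the bench beyond the brackets, to the right, 260 mm long; the point is on its handle. Leave alone.
- brush_grip (a point): Brush lying on the bench beyond the chest, 220 mm long; the point is on its handle. Leave alone.
- spray_can: Upright can with a yellow label, 60 mm across, 170 mm high; origin at the centre of its underside. Leave alone.
- offcut: Rusty flat steel offcut, 90 x 50 x 8 mm, lying on the bench; origin at the centre of its underside. Leave alone.
There are look-alikes about, which are no part of the job. What is shaped like the part that bears bracket2_c but brown is not meant.

How it is judged:
By the outcome, as a careful person would: the job done as asked, in the order asked, and still so for the second after the job is handed in, with the robot touching nothing.
Of bracket1, bracket2, bracket3, bracket4 only 2 to 4 are there at a start; the rules pass over those that are not, and their reading is None.
At some moment in a run one of bracket1, bracket2, bracket3, bracket4, magnet may be knocked a few centimetres aside while the robot is not near it.
Once in a run the grip may slacken for a moment while it holds something.
It also fails if it takes over 210 s, if anything falls off the work surface, if the arm or the gripper's body presses on something with over 40 N, if the wrist force passes 120 N, or if a joint passes its speed limit or range.

### The arm

A 6-joint arm with a two-finger parallel gripper is mounted at the origin on the work surface. World frame = base frame: x ahead of the robot, y to its left, z up, the work surface at z = 0. Lengths are in m, angles in rad, forces in N, time in s.
With the tool pointing down it reaches from about 0.25 to 0.8 m from the base axis. Payload 8.5 kg.
Tool frame: the origin (TCP) lies midway between the tips of the shut fingers; the grasp point (between the pads) lies 19 mm behind it; z points along the fingers, y is the line along which they close (so a half turn about z gives the same grasp; the last joint's range is limited). The gripper opens to 85 mm and grips with 20 to 120 N. Pads are 22 mm wide; open, the fingers measure 114 mm over their backs; the gripper's body (76 mm by 85 mm) begins 54 mm behind the grasp point. The pads swing forward as they close: fully open they stand 13 mm farther back than shut.
Start: joints at [1.231, 0.238, -0.013, 1.319, 0, 1.571], TCP at [0.175, 0.495, 0.231] pointing down, gripper open.
Joint ranges: [-2.66, 2.66], [-1.03, 1.9], [-1.14, 1.46], [-1.82, 2.27], [-1.45, 1.34], [-3.14, 3.14]. Speed limits (rad/s): [2.22, 2.22, 2.79, 3.14, 3.14, 3.14].

### API

Orientations are given as a unit quaternion [w, x, y, z].
In Python, from plant import ctrl gives the robot as it stands.
- The arm moves only by the shell command python3 -m pendant 'ROWS' [FORCE]. ROWS is JSON, a list of rows, each a list of 5 numbers: the shift along the tool's x, y, z in cm, then the turn about the tool's z in rad, then the opening, from -1 (shut) to 1 (fully open). A call has 1 to 12 rows; each row shifts and turns the commanded pose from where the row before left it, along the tool's axes as they then stand; what a row does not reach is not made up. A row lasts 1/8 s, in which the tool goes at most 62.5 mm and 10.7 degrees, less where a joint would pass 70% of its speed; a pose out of reach is approached as far as the arm can. A call with a gripper value outside its range is refused whole. The fingers move at their own pace and stop on an object; FORCE is the grip in N (left out, the last holds). Time passes only in rows, so rows that do not move let the fingers close. It gives the time, the measured TCP pose, the force, the opening and the grip force at its end, in the units of the state.
- ctrl.get_state(): the state, without advancing time (a new reading comes with each control period).
- ctrl.read_camera(name): name is "scene" or "top" or "wrist"; returns a dict with "img" (384x512x3 uint8, red, green, blue), "fx", "fy", "cx", "cy" (pixels), "k1" (the pictures are not rectified: a ray, as slopes to the right and down, at radius r is drawn at 1 + k1 r^2 times it, then the intrinsics apply), "cam_to_world" (4x4, takes a point from camera to world coordinates); the wrist camera has in their place "T_tool_cam" (4x4, takes a point from camera to tool coordinates, whose origin is the TCP and whose axes are the flange's). Camera axes: x right, y up, looking along -z (the intrinsics and any distortion apply to the point x, -y, -z); pixel columns grow to the right and rows downward; lengths in m; the calibration is good to about 2 mm. A picture is of the moment at which its call begins: read the wrist's pose just before it. There is no depth.
- ctrl.hand_in(): hands the job in; it is judged then, once.
The state is a dict: "clock": time; "q": joint angles; "joint_velocities": joint speeds; "tau": joint torques, N m; "position": TCP position; "orientation": TCP orientation; "ft_force": force on the tool from outside, world axes, zero at the start; "torque": the same for the moment, N m; "gripper_width": finger opening in m; "gripper_force": force on a finger pad.
Only numpy, scipy, OpenCV 4.12 (cv2) and the standard library are available. Lean on these libraries where they do the work, as an engineer would, in place of code of your own. Each camera call takes 0.05 s, during which the arm holds its last target. There are 200 camera calls.

## Working session

There is one attempt and no reset: what is moved stays moved. The work goes in short steps, Python scripts to look and compute and a shell command to move; the robot and the scene stay as the last step left them, time stands still between calls to the robot, and variables do not carry over. Pictures are saved under pics/ and viewed, at most 17 in all, crops included, and the job is handed in when it is done.

```bash
ls; mkdir -p pics; cat > h.py <<'E'
import numpy as np, cv2, json
from plant import ctrl
from scipy.spatial.transform import Rotation as R
def state(): return ctrl.get_state()
def pose(s):
    T=np.eye(4); q=s["orientation"]; T[:3,:3]=R.from_quat([q[1],q[2],q[3],q[0]]).as_matrix(); T[:3,3]=s["position"]; return T
def cam(name):
    s=state(); c=ctrl.read_camera(name)
    c["T"]=np.array(c["cam_to_world"]) if "cam_to_world" in c else pose(s)@np.array(c["T_tool_cam"])
    return c
def ray(c,u,v):
    d=np.array([(u-c["cx"])/c["fx"],(v-c["cy"])/c["fy"]]); p=d.copy()
    for _ in range(20): p=d/(1+c["k1"]*(p@p))
    w=c["T"][:3,:3]@np.array([p[0],-p[1],-1]); return c["T"][:3,3],w/np.linalg.norm(w)
def onz(c,u,v,z):
    o,d=ray(c,u,v); return o+d*(z-o[2])/d[2]
def proj(c,P):
    p=np.linalg.inv(c["T"])@np.append(P,1); x=np.array([p[0],-p[1]])/-p[2]; x=x*(1+c["k1"]*(x@x))
    return np.array([x[0]*c["fx"]+c["cx"],x[1]*c["fy"]+c["cy"]])
def save(c,n,crop=None,k=1):
    im=cv2.cvtColor(c["img"],cv2.COLOR_RGB2BGR)
    if crop: x0,y0,x1,y1=crop; im=im[y0:y1,x0:x1]
    cv2.imwrite("pics/"+n+".png",cv2.resize(im,None,fx=k,fy=k,interpolation=cv2.INTER_CUBIC))
E
python3 - <<'E'
from h import *
import pickle
ims=[]
for n in("top","scene"):
    c=cam(n); pickle.dump(c,open(n+".pkl","wb")); save(c,n+"0",k=1.5)
    print(n,np.round(c["T"],3).tolist(),c["fx"],c["k1"])
s=state(); print(s["clock"],s["position"],s["orientation"],s["gripper_width"]); print(np.round(pose(s)[:3,:3],2))
c=ctrl.read_camera("wrist"); print(np.round(c["T_tool_cam"],3).tolist(),c["fx"])
E
```

```text
pics
top [[-0.017, 0.987, -0.162, 0.369], [-1.0, -0.014, 0.017, -0.067], [0.015, 0.162, 0.987, 1.13], [0.0, 0.0, 0.0, 1.0]] 376.5999808064406 -0.09209944523379729
scene [[0.485, -0.753, 0.445, 1.17], [0.875, 0.415, -0.251, -0.449], [0.004, 0.511, 0.859, 1.333], [0.0, 0.0, 0.0, 1.0]] 411.664422978863 -0.04893645411641762
0.1 [0.17486114 0.49463566 0.23073844] [-1.01795019e-04  1.69099606e-01  9.85598752e-01 -6.42721211e-04] 0.08539215086060488
[[-0.94  0.33 -0.  ]
 [ 0.33  0.94 -0.  ]
 [-0.   -0.   -1.  ]]
[[-0.001, 0.955, 0.298, 0.076], [1.0, 0.001, -0.001, -0.0], [-0.001, 0.298, -0.955, -0.143], [0.0, 0.0, 0.0, 1.0]] 324.47742763900624
```

View pics/top0.png

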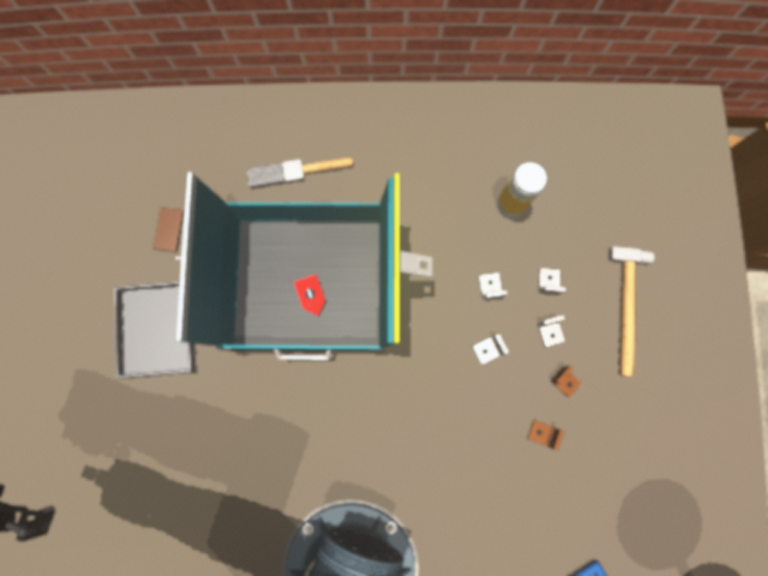

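View pics/scene0.png

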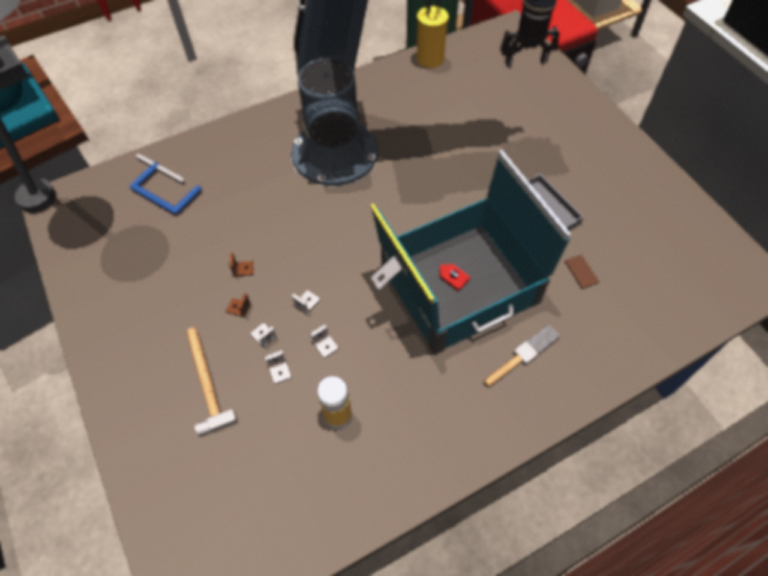

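The top view shows, in 1.5x pixels, the chest at about (310,275), with the rebated door to the left (+y) and the flanged door and hasp to the right. The tray is at (153,330) and the red magnet at (311,295). Four steel brackets are at (490,286), (551,280), (552,331) and (490,348). The two brown ones are decoys. Next I'll get coarse positions.

```bash
python3 - <<'E'
from h import *
import pickle
c=pickle.load(open("top.pkl","rb")); im=c["img"]; hsv=cv2.cvtColor(im,cv2.COLOR_RGB2HSV)
m=((hsv[...,1]<45)&(hsv[...,2]>135)).astype(np.uint8)
m=cv2.morphologyEx(m,cv2.MORPH_CLOSE,np.ones((3,3)))
n,l,st,ce=cv2.connectedComponentsWithStats(m)
for i in range(1,n):
    if st[i,4]>25: print("steel",st[i],ce[i].round(1),onz(c,*ce[i],.01).round(3))
r=((hsv[...,1]>180)&((hsv[...,0]<5)|(hsv[...,0]>175))&(hsv[...,2]>150)).astype(np.uint8)
n,l,st,ce=cv2.connectedComponentsWithStats(r)
for i in range(1,n):
    if st[i,4]>50: print("red",st[i],ce[i],onz(c,*ce[i],.02).round(3))
P=lambda u,v,z:onz(c,u/1.5,v/1.5,z).round(3)
print("rim",[P(*p,.115) for p in[(222,347),(382,347),(383,203),(228,203)]])
print("tray",[P(*p,.03) for p in[(114,285),(119,377),(192,373)]])
print("hasp tip",P(433,266,.25)); print("can",P(514,210,0))
E
```

```text
steel [164 106  39  19 485] [183.4 114.8] [0.786 0.15  0.01 ]
steel [341 107  24  24 427] [352.9 118.6] [ 0.768 -0.382  0.01 ]
steel [  75  114   55  139 3047] [104.6 211.4] [0.486 0.384 0.01 ]
steel [152 133 101   2 130] [194.7 133.8] [0.724 0.114 0.01 ]
steel [ 165  149   87   81 6054] [209.3 187.9] [0.554 0.067 0.01 ]
steel [407 164  30  12 261] [421.4 169.5] [ 0.602 -0.589  0.01 ]
steel [267 167  22  18 297] [276.8 175.7] [ 0.588 -0.137  0.01 ]
steel [359 178  19  18 240] [366.8 186.3] [ 0.552 -0.412  0.01 ]
steel [318 181  21  18 262] [327.2 189.8] [ 0.543 -0.289  0.01 ]
steel [359 210  18  22 283] [367.8 220.5] [ 0.447 -0.408  0.01 ]
steel [315 222  25  21 333] [326.5 232.2] [ 0.415 -0.281  0.01 ]
steel [183 233  38   8 191] [201.8 237.5] [0.405 0.089 0.01 ]
steel [202 333  68  23 573] [234.1 342. ] [ 0.105 -0.004  0.01 ]
steel [269 357  10  27 168] [274.1 372.2] [ 0.018 -0.117  0.01 ]
steel [230 379  14   5  36] [235.8 381.5] [-0.006 -0.007  0.01 ]
red [198 185  18  24 204] [207.17156863 196.12745098] [0.527 0.072 0.02 ]
rim [array([0.42 , 0.22 , 0.115]), array([ 0.416, -0.068,  0.115]), array([ 0.684, -0.073,  0.115]), array([0.688, 0.217, 0.115])]
tray [array([0.55 , 0.468, 0.03 ]), array([0.367, 0.448, 0.03 ]), array([0.375, 0.302, 0.03 ])]
hasp tip [ 0.537 -0.15   0.25 ]
can [ 0.702 -0.347  0.   ]
```

```bash
python3 -m pendant '[[0,0,-5.5,-0.17,1],[0,0,-5.5,-0.17,1],[-3.5,-4.2,0,0,1],[-3.5,-4.2,0,0,1],[-3.5,-4.2,0,0,1],[-3.5,-4.2,0,0,1],[-3.5,-4.2,0,0,1],[-3.5,-4.2,0,0,1],[-3.5,-4.2,0,0,1],[-3.5,-4.2,0,0,1],[-3.5,-4.2,0,0,1],[0,0,0,0,1]]' 60
cat >> h.py <<'E'
def comps(m,amin):
    n,l,st,ce=cv2.connectedComponentsWithStats(m.astype(np.uint8)); return [(l==i) for i in range(1,n) if st[i,4]>amin]
def go(tgt,dirY=None):
    """cm shift in tool axes to tgt; if dirY (world xy dir for tool y, +/-) given also turn (shift given BEFORE turn)"""
    s=state(); T=pose(s); d=T[:3,:3].T@(np.array(tgt)-T[:3,3]); print("at",T[:3,3].round(4),"phi",round(np.degrees(np.arctan2(T[1,0],T[0,0])),1),"q6",round(s["q"][5],2),"shift cm",(d*100).round(2))
    if dirY is not None:
        y=T[:3,:3].T@np.append(dirY,0); a=np.arctan2(-y[0],y[1]); a=(a+np.pi/2)%np.pi-np.pi/2
        print("turn",round(a,3))
E
python3 - <<'E'
from h import *
c=cam("wrist"); save(c,"w1",k=1.5)
hsv=cv2.cvtColor(c["img"],cv2.COLOR_RGB2HSV)
r=((hsv[...,1]>170)&((hsv[...,0]<6)|(hsv[...,0]>174))&(hsv[...,2]>110))
for m in comps(r,150):
    k,_=cv2.findContours(m.astype(np.uint8),cv2.RETR_EXTERNAL,cv2.CHAIN_APPROX_NONE); h=k[0][:,0]
    W=np.array([onz(c,*p,.016)[:2] for p in h],np.float32)
    M=cv2.minAreaRect(W); print(h.min(0),h.max(0),M); B=cv2.boxPoints(M); print(B.round(3).tolist())
    # nose direction
    ap=cv2.approxPolyDP((W*1000).reshape(-1,1,2),5,True)[:,0]; print(ap.round(0).tolist())
E
```

```text
clock: 1.65
position: [0.4917, 0.1143, 0.3404]
orientation: [-0.001, 0.002, 1.0, -0.0]
ft_force: [-0.5, -0.1, -0.7]
gripper_width: 0.085
gripper_force: 0.0
```

View pics/w1.png

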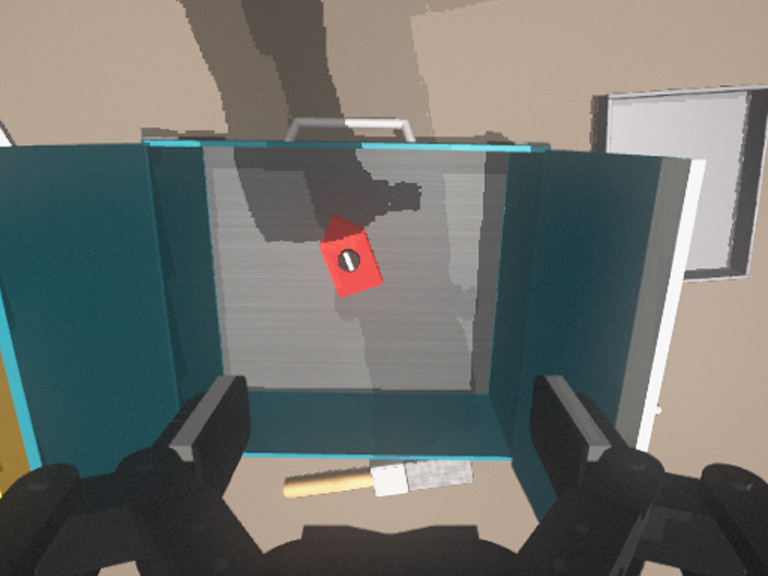

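The magnet is seen whole at about (350,258) in 1.5x pixels, with its nose up towards the robot. The mask found nothing, so I'll relax it.

```bash
cat >> h.py <<'E'
def rot(W):
    M=cv2.minAreaRect(W.astype(np.float32)); return M
def magnet(c,z):
    hsv=cv2.cvtColor(c["img"],cv2.COLOR_RGB2HSV).astype(int)
    r=((hsv[...,1]>120)&((hsv[...,0]<9)|(hsv[...,0]>172))&(hsv[...,2]>60))
    r=cv2.morphologyEx(r.astype(np.uint8),cv2.MORPH_CLOSE,np.ones((5,5)))
    ms=comps(r,200); print([int(m.sum()) for m in ms])
    m=max(ms,key=lambda m:m.sum())
    k,_=cv2.findContours(m.astype(np.uint8),cv2.RETR_EXTERNAL,cv2.CHAIN_APPROX_NONE); h=k[0][:,0]
    W=np.array([onz(c,*p,z)[:2] for p in h])
    (cx,cy),(w,hh),a=cv2.minAreaRect((W*1000).astype(np.float32))
    a=np.radians(a); ax=np.array([np.cos(a),np.sin(a)])
    if w<hh: ax=np.array([-ax[1],ax[0]])
    fill=cv2.fillPoly
    cen=W.mean(0); 
    M=cv2.moments((W*1000).astype(np.float32).reshape(-1,1,2)); cen=np.array([M["m10"],M["m01"]])/M["m00"]/1000
    mid=np.array([cx,cy])/1000
    if (cen-mid)@ax>0: ax=-ax   # nose is opposite the heavy side
    L=max(w,hh)/1000; ctr=mid-ax*(L/2-.034)
    print("size",w,hh,"mid",mid.round(4),"nose",ax.round(3),"knob pt",ctr.round(4)); return ctr,ax
E
python3 - <<'E'
from h import *
c=cam("wrist"); print(c["img"][258//3*2+8,350//3*2+8],c["img"][172,240])
p,ax=magnet(c,.018)
print("knob",onz(c,348/1.5,260/1.5,.025))
go([p[0],p[1],.34],[-ax[1],ax[0]])
E
```

```text
[240  89  84] [240  87  82]
[1300]
size 79.31776428222656 47.46593475341797 mid [0.5241 0.0727] nose [-0.946 -0.326] knob pt [0.5295 0.0746]
knob [0.52778319 0.07529501 0.025     ]
at [0.49   0.1166 0.3409] phi 179.9 q6 0.23 shift cm [-3.95 -4.19  0.08]
turn -0.333
```

```bash
python3 -m pendant '[[-3.9,-4.2,0,0,1],[0,0,0,-0.167,1],[0,0,0,-0.167,1],[0,0,5,0,1],[0,0,5,0,1],[0,0,5,0,1],[0,0,5,0,1],[0,0,5,0,1],[0,0,4,0,1],[0,0,2.8,0,1],[0,0,0,0,1]]'
python3 - <<'E'
from h import *
c=cam("wrist"); p,ax=magnet(c,.018)
go([p[0],p[1],.002],[-ax[1],ax[0]])
E
```

```text
clock: 3.12
position: [0.5269, 0.0761, 0.0219]
orientation: [-0.002, -0.167, 0.986, 0.0]
ft_force: [-0.1, -0.2, -0.3]
gripper_width: 0.0855
gripper_force: 0.0
[10331]
size 83.205322265625 46.81813049316406 mid [0.524  0.0717] nose [-0.945 -0.326] knob pt [0.5312 0.0742]
at [0.5281 0.0761 0.0234] phi -160.8 q6 -0.19 shift cm [-0.23 -0.28  2.13]
turn 0.004
```

```bash
python3 -m pendant '[[-0.2,-0.2,1.2,0,1],[0,0,0.8,0,1],[0,0,0,0,-0.6],[0,0,0,0,-0.6],[0,0,0,0,-0.6],[0,0,0,0,-0.6],[0,0,0,0,-0.6]]' 60
```

```text
clock: 4.05
position: [0.5318, 0.0738, 0.004]
orientation: [0.0, -0.166, 0.986, -0.0]
ft_force: [-1.5, 0.7, 5.6]
gripper_width: 0.0446
gripper_force: 62.2
```

```bash
python3 -m pendant '[[0,0,-3,0,-0.7],[0,0,-5,0,-0.7],[0,0,-5,0,-0.7],[0,0,-5,0,-0.7],[0,0,-5,0,-0.7],[0,0,-5,0,-0.7],[0,0,-5,0,-0.7],[0,0,-1,0,-0.7]]' 90; python3 -m pendant '[[-0.6,5.3,0,0,-0.7],[-0.6,5.3,0,0,-0.7],[-0.6,5.3,0,0,-0.7],[-0.6,5.3,0,0,-0.7],[-0.6,5.3,0,0,-0.7],[-0.6,5.3,0,0,-0.7],[0,0,0,0,-0.7],[0,0,0,0,-0.7]]'
python3 - <<'E'
from h import *
go([.4615,.385,.01])
c=cam("wrist"); save(c,"w2")
E
```

```text
clock: 5.05
position: [0.5324, 0.0738, 0.3463]
orientation: [0.002, -0.166, 0.986, -0.0]
ft_force: [0.3, 0.1, -3.4]
gripper_width: 0.0439
gripper_force: 97.0
clock: 6.05
position: [0.461, 0.3858, 0.3419]
orientation: [-0.001, -0.167, 0.986, -0.001]
ft_force: [-0.7, -0.6, -3.2]
gripper_width: 0.0436
gripper_force: 97.5
at [0.461  0.3858 0.3419] phi -160.8 q6 0.36 shift cm [-0.1  -0.05 33.19]
```

View pics/w2.png

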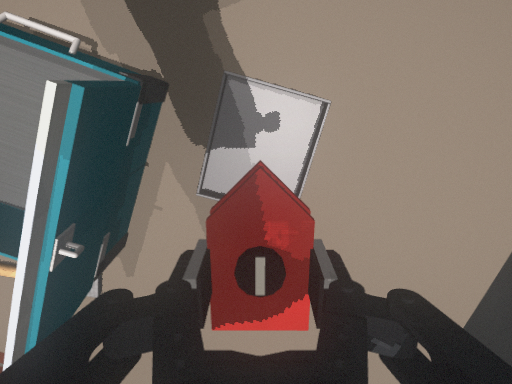

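The magnet is firmly held, with its nose up at (260,165). The tray corners are near (225,73), (330,102) and (200,193).

```bash
python3 - <<'E'
from h import *
c=cam("wrist")
A,B,C=[onz(c,*p,.03)[:2] for p in[(227,73),(330,102),(199,193)]]
print(A,B,C,np.linalg.norm(B-A),np.linalg.norm(C-A)); ctr=(B+C)/2; print(ctr)
go([ctr[0],ctr[1],.008])
E
```

```text
[0.3805881  0.31148495] [0.3702821  0.45482113] [0.55311242 0.32242672] 0.1437062034494491 0.17287094183687812
[0.46169726 0.38862393]
at [0.4615 0.385  0.3428] phi -160.9 q6 0.36 shift cm [-0.18  0.36 33.48]
```

```bash
python3 -m pendant '[[-0.2,0.3,4,0,-0.7],[0,0,5,0,-0.7],[0,0,5,0,-0.7],[0,0,5,0,-0.7],[0,0,5,0,-0.7],[0,0,5,0,-0.7],[0,0,3,0,-0.7],[0,0,1.5,0,-0.7],[0,0,0,0,-0.7]]'; python3 -m pendant '[[0,0,0,0,0.4],[0,0,0,0,0.4],[0,0,0,0,0.4],[0,0,-3,0,0.4],[0,0,-5,0,0.4],[0,0,-5,0,1],[0,0,-5,0,1],[0,0,-5,0,1],[0,0,-5,0,1],[0,0,-5,0,1]]'
python3 - <<'E'
from h import *
c=cam("wrist"); magnet(c,.018)
c=cam("top"); hsv=cv2.cvtColor(c["img"],cv2.COLOR_RGB2HSV)
m=((hsv[...,1]<45)&(hsv[...,2]>135)); m[:,:300]=0; m[:170]=0; m[240:]=0
m=cv2.morphologyEx(m.astype(np.uint8),cv2.MORPH_CLOSE,np.ones((3,3)))
for k in comps(m,100): ys,xs=np.nonzero(k); print(onz(c,xs.mean(),ys.mean(),.01).round(3))
go([.415,-.20,.34],[0,1])
E
```

```text
clock: 7.28
position: [0.4623, 0.3886, 0.0081]
orientation: [-0.0, -0.166, 0.986, -0.0]
ft_force: [-0.4, 0.5, -2.9]
gripper_width: 0.0436
gripper_force: 97.4
clock: 8.52
position: [0.4619, 0.3893, 0.3407]
orientation: [0.001, -0.166, 0.986, 0.0]
ft_force: [1.2, 0.9, 0.5]
gripper_width: 0.0854
gripper_force: 0.0
[1322]
size 77.50682067871094 45.472774505615234 mid [0.4554 0.3872] nose [-0.945 -0.327] knob pt [0.4599 0.3888]
[ 0.594 -0.594  0.01 ]
[ 0.552 -0.412  0.01 ]
[ 0.543 -0.289  0.01 ]
[ 0.537 -0.867  0.01 ]
[ 0.447 -0.408  0.01 ]
[ 0.417 -0.282  0.01 ]
at [0.4631 0.3904 0.3445] phi -160.8 q6 0.37 shift cm [ 23.93 -54.19   0.07]
turn 0.334
```

```bash
python3 -m pendant '[[0,0,0,0.167,1],[0,0,0,0.167,1],[0,-5.8,0,0,1],[0,-5.8,0,0,1],[0,-5.8,0,0,1],[0,-5.8,0,0,1],[0,-5.8,0,0,1],[0,-5.8,0,0,1],[0,-5.8,0,0,1],[0,-5.8,0,0,1],[0,-5.8,0,0,1],[0,-5.8,0,0,1]]' ; python3 -m pendant '[[-0.5,-5.8,0,0,1],[-0.5,-5.8,0,0,1],[0,0,0,0,1]]'
python3 - <<'E'
from h import *
c=cam("wrist"); save(c,"w3",k=1.5); go([.48,-.33,.34],[0,1])
import pickle; pickle.dump(c,open("w3.pkl","wb"))
E
```

```text
clock: 10.12
position: [0.4619, -0.1923, 0.3385]
orientation: [0.0, -0.0, 1.0, -0.0]
ft_force: [0.6, 1.2, 0.4]
gripper_width: 0.0851
gripper_force: 0.0
clock: 10.5
position: [0.472, -0.3099, 0.337]
orientation: [-0.001, 0.002, 1.0, 0.0]
ft_force: [-0.8, 1.0, -0.8]
gripper_width: 0.0855
gripper_force: 0.0
at [ 0.472  -0.3081  0.3374] phi 179.8 q6 -0.58 shift cm [-0.81 -2.19 -0.26]
turn -0.003
```

View pics/w3.png

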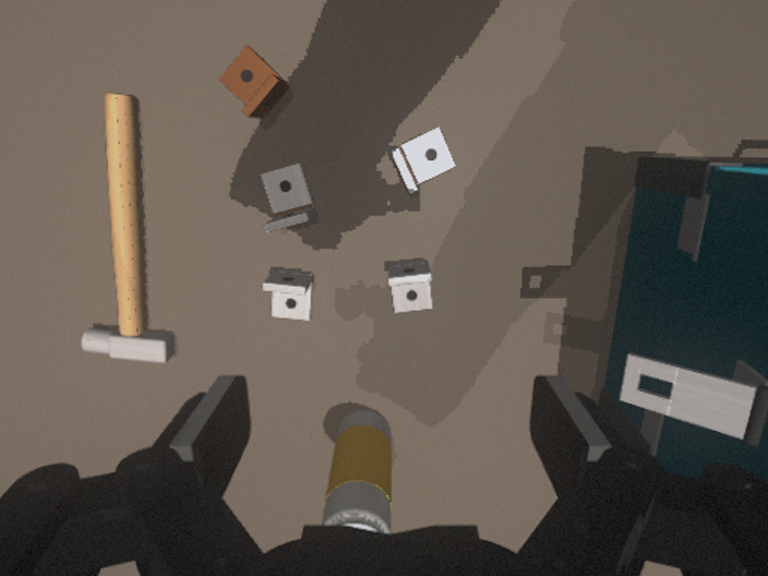

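Four steel brackets show in this view (1.5x pixels). The free foot edges are:
- **A:** (440,127)-(455,159)
- **B:** (262,172)-(303,164)
- **C:** (272,317)-(310,321)
- **D:** (393,313)-(431,308)

The hammer and the spray can are clear of them.

```bash
cat >> h.py <<'E'
def brk(c,F1,F2,L):
    a,b=[onz(c,*p,.008)[:2] for p in(F1,F2)]; l=onz(c,*L,.05)[:2]
    y=(b-a)/np.linalg.norm(b-a); n=np.array([-y[1],y[0]]); mid=(a+b)/2
    if (l-mid)@n>0: n=-n
    print("edge mm",round(np.linalg.norm(b-a)*1000,1),"foot dir",n.round(3),"c",(mid-.035*n).round(4),"grip pt",(mid-.042*n).round(4),"leg mid dist",round((mid-l)@n*1000,1)); return mid-.042*n,y
E
python3 - <<'E'
from h import *
import pickle
c=pickle.load(open("w3.pkl","rb"))
f=lambda p:(p[0]/1.5,p[1]/1.5)
for k,a in dict(A=((440,127),(455,159),(405,170)),B=((262,172),(303,164),(286,222)),C=((272,317),(310,321),(289,281)),D=((393,313),(431,308),(410,277))).items():
    print(k); g,y=brk(c,*map(f,a)); go([g[0],g[1],.34],y)
E
```

```text
A
edge mm 32.4 foot dir [-0.457  0.889] c [ 0.4168 -0.2864] grip pt [ 0.42   -0.2926] leg mid dist 46.4
at [ 0.472  -0.3081  0.3374] phi 179.8 q6 -0.58 shift cm [ 5.2   1.53 -0.25]
turn 1.093
B
edge mm 40.0 foot dir [-0.984 -0.176] c [ 0.457  -0.4047] grip pt [ 0.4639 -0.4034] leg mid dist 45.4
at [ 0.472  -0.3081  0.3374] phi 179.8 q6 -0.58 shift cm [ 0.78 -9.54 -0.26]
turn -0.18
C
edge mm 39.5 foot dir [ 0.993 -0.116] c [ 0.5403 -0.4083] grip pt [ 0.5334 -0.4075] leg mid dist 54.1
at [ 0.472  -0.3081  0.3374] phi 179.8 q6 -0.58 shift cm [-6.17 -9.93 -0.27]
turn 0.114
D
edge mm 39.5 foot dir [0.991 0.133] c [ 0.5316 -0.2917] grip pt [ 0.5247 -0.2926] leg mid dist 48.0
at [ 0.472  -0.3081  0.3374] phi 179.8 q6 -0.58 shift cm [-5.27  1.56 -0.26]
turn -0.136
```

```bash
python3 -m pendant '[[-5.3,1.6,0,0,1],[0,0,0,-0.136,1],[0,0,5,0,1],[0,0,5,0,1],[0,0,5,0,1],[0,0,5,0,1],[0,0,5,0,1],[0,0,4,0,1],[0,0,2.5,0,1],[0,0,1.4,0,1],[0,0,0,0,1]]'
python3 - <<'E'
from h import *
go([.5247,-.2926,.006],[-.133,.991])
E
python3 -m pendant '[[0,0,0,0,-0.6],[0,0,0,0,-0.6],[0,0,0,0,-0.6],[0,0,0,0,-0.6],[0,0,0,0,-0.6],[0,0,0,0,-0.6],[0,0,-3,0,-0.6],[0,0,0,0,-0.6]]' 60
```

```text
clock: 11.92
position: [0.5252, -0.2896, 0.0092]
orientation: [-0.0, -0.069, 0.998, 0.0]
ft_force: [0.5, -0.4, 0.2]
gripper_width: 0.0855
gripper_force: 0.0
at [ 0.5252 -0.2896  0.0092] phi -172.1 q6 -0.64 shift cm [ 0.09 -0.29  0.32]
turn 0.004
clock: 12.92
position: [0.5266, -0.2913, 0.0413]
orientation: [0.002, -0.068, 0.998, -0.001]
ft_force: [0.4, -0.2, -2.6]
gripper_width: 0.039
gripper_force: 61.0
```

```bash
python3 -m pendant '[[0,0,-5,0,-0.7],[0,0,-5,0,-0.7],[0,0,-5,0,-0.7],[0,0,-5,0,-0.7],[0,0,-5,0,-0.7],[0,0,-5,0,-0.7],[0,0,0,0,-0.7]]' 90;  python3 -m pendant '[[-1.9,5.1,0,0,-0.7],[-1.9,5.1,0,0,-0.7],[-1.9,5.1,0,0,-0.7],[-1.9,5.1,0,0,-0.7],[-1.9,5.1,0,0,-0.7],[-1.9,5.1,0,0,-0.7],[-1.9,5.1,0,0,-0.7],[-1.9,5.1,0,0,-0.7],[0,0,0,0,-0.7],[0,0,0,0,-0.7]]'
python3 - <<'E'
from h import *
go([.62,.13,.014]); c=cam("wrist"); save(c,"w4")
E
```

```text
clock: 13.8
position: [0.5265, -0.2912, 0.3424]
orientation: [0.002, -0.068, 0.998, -0.002]
ft_force: [0.4, -0.4, -3.0]
gripper_width: 0.0384
gripper_force: 91.1
clock: 15.05
position: [0.6203, 0.1344, 0.3375]
orientation: [-0.001, -0.068, 0.998, -0.0]
ft_force: [-0.1, -0.2, -2.1]
gripper_width: 0.0387
gripper_force: 91.3
at [0.6203 0.1344 0.3375] phi -172.2 q6 0.08 shift cm [ 0.   -0.41 32.35]
```

View pics/w4.png

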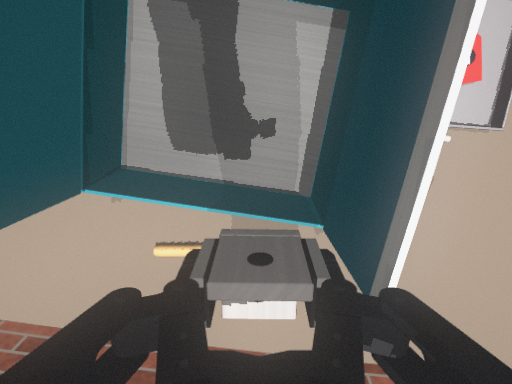

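The bracket is held level with its leg nearest the camera at (260,258). The far chest rim runs from (85,190) to (322,224). I'll check that rim before lowering.

```bash
python3 - <<'E'
from h import *
c=cam("wrist")
print([onz(c,*p,.115).round(3) for p in((85,190),(322,224))]); go([.605,.13,.014])
E
python3 -m pendant '[[1.5,-0.6,4,0,-0.7],[0,0,5,0,-0.7],[0,0,5,0,-0.7],[0,0,5,0,-0.7],[0,0,5,0,-0.7],[0,0,5,0,-0.7],[0,0,2,0,-0.7],[0,0,1.1,0,-0.7],[0,0,0,0,-0.7]]'; python3 -m pendant '[[0,0,0,0,0.2],[0,0,0,0,0.2],[0,0,0,0,0.2],[0,0,-3,0,0.2],[0,0,-5,0,0.2],[0,0,-5,0,1],[0,0,-5,0,1],[0,0,-5,0,1],[0,0,-5,0,1],[0,0,-5,0,1],[0,0,0,0,1]]'
python3 - <<'E'
from h import *
go([.5334,-.4075,.34],[.116,.993])
E
```

```text
[array([ 0.682, -0.068,  0.115]), array([0.687, 0.22 , 0.115])]
at [0.6203 0.1333 0.3386] phi -172.3 q6 0.08 shift cm [ 1.52 -0.11 32.46]
clock: 16.27
position: [0.6064, 0.1256, 0.0183]
orientation: [-0.0, -0.068, 0.998, -0.0]
ft_force: [0.2, 0.1, -1.0]
gripper_width: 0.0388
gripper_force: 91.3
clock: 17.65
position: [0.6076, 0.1267, 0.3529]
orientation: [0.004, -0.068, 0.998, 0.0]
ft_force: [0.4, 0.7, 0.1]
gripper_width: 0.0851
gripper_force: 0.0
at [0.6076 0.1267 0.3529] phi -172.2 q6 0.07 shift cm [ 14.62 -51.92   1.16]
turn 0.253
```

```bash
python3 -m pendant '[[1.5,-5.2,0,0,1],[1.5,-5.2,0,0,1],[1.5,-5.2,0,0,1],[1.5,-5.2,0,0,1],[1.5,-5.2,0,0,1],[1.5,-5.2,0,0,1],[1.5,-5.2,0,0,1],[1.4,-5.2,0,0,1],[1.4,-5.2,0,0,1],[1.4,-5.2,0,0,1],[0,0,0,0.125,1],[0,0,0,0.125,1]]'
cat >> h.py <<'E'
def near(c,P,half=60):
    u,v=proj(c,P).astype(int); y0,x0=max(v-half,0),max(u-half,0); sub=c["img"][y0:v+half,x0:u+half]
    hsv=cv2.cvtColor(sub,cv2.COLOR_RGB2HSV); m=((hsv[...,1]<30)&(hsv[...,2]>100))
    m=cv2.morphologyEx(m.astype(np.uint8),cv2.MORPH_OPEN,np.ones((3,3)))
    for k in comps(m,200):
        ys,xs=np.nonzero(k); ys=ys+y0; xs=xs+x0; print("blob",len(xs),"px",[xs.min(),ys.min(),xs.max(),ys.max()],onz(c,xs.mean(),ys.mean(),.01).round(3))
        h=cv2.convexHull(np.stack([xs,ys],1).astype(np.float32)); W=np.array([onz(c,*p[0],.008)[:2]*1000 for p in h],np.float32)
        print("  rect",[tuple(np.round(x,1)) if np.ndim(x) else round(x,1) for x in cv2.minAreaRect(W)])
    return sub
E
python3 - <<'E'
from h import *
c=cam("wrist"); print(proj(c,[.5403,-.4083,.01])); near(c,np.array([.5403,-.4083,.01])); save(c,"w5",k=1.5)
go([.5334,-.4075,.006],[.116,.993])
E
```

```text
clock: 19.15
position: [0.531, -0.4097, 0.347]
orientation: [-0.001, 0.06, 0.998, 0.0]
ft_force: [0.4, 0.5, -0.1]
gripper_width: 0.0859
gripper_force: 0.0
[261.03233752 151.56509641]
blob 728 px [np.int64(246), np.int64(146), np.int64(274), np.int64(173)] [ 0.551 -0.411  0.01 ]
  rect [(np.float64(552.7), np.float64(-411.3)), (np.float64(41.9), np.float64(41.4)), 83.1]
at [ 0.5311 -0.4093  0.3472] phi 172.9 q6 -0.53 shift cm [-0.25  0.18 34.12]
turn -0.008
```

View pics/w5.png

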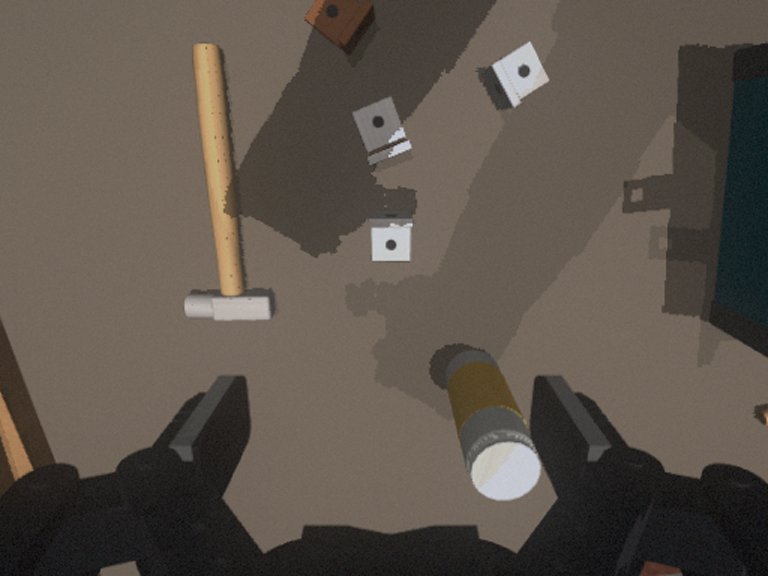

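Bracket C has not moved: its free edge runs from (372,261) to (411,262) and its leg is at row 222. The can is at about (490,420), clear of the fingers.

```bash
python3 - <<'E'
from h import *
c=cam("wrist"); f=lambda p:(p[0]/1.5,p[1]/1.5)
for a in (((353,111),(392,97),(390,152)),((528,42),(549,78),(502,90))): brk(c,*map(f,a))
E
python3 -m pendant '[[0,0,5,0,1],[0,0,5,0,1],[0,0,5,0,1],[0,0,5,0,1],[0,0,5,0,1],[0,0,5,0,1],[0,0,2.5,0,1],[0,0,1.5,0,1],[0,0,0,0,1]]'
python3 -m pendant '[[0,0,0,0,-0.6],[0,0,0,0,-0.6],[0,0,0,0,-0.6],[0,0,0,0,-0.6],[0,0,0,0,-0.6],[0,0,-4,0,-0.7],[0,0,-5,0,-0.7],[0,0,-5,0,-0.7],[0,0,-5,0,-0.7],[0,0,-5,0,-0.7],[0,0,-5,0,-0.7],[0,0,-5,0,-0.7]]' 80
python3 - <<'E'
from h import *
go([.605,.005,.34],[0,1])
E
```

```text
edge mm 38.5 foot dir [-0.98  -0.199] c [ 0.4577 -0.4044] grip pt [ 0.4646 -0.403 ] leg mid dist 45.2
edge mm 37.4 foot dir [-0.477  0.879] c [ 0.4209 -0.2861] grip pt [ 0.4243 -0.2923] leg mid dist 50.8
clock: 20.38
position: [0.5311, -0.4083, 0.0077]
orientation: [-0.001, 0.056, 0.998, 0.0]
ft_force: [-0.1, -0.7, 0.7]
gripper_width: 0.0852
gripper_force: 0.0
clock: 21.88
position: [0.531, -0.4085, 0.3505]
orientation: [0.0, 0.057, 0.998, -0.0]
ft_force: [0.6, -0.8, -1.7]
gripper_width: 0.0388
gripper_force: 80.7
at [ 0.531  -0.4085  0.3505] phi 173.5 q6 -0.54 shift cm [-2.66 41.92  1.03]
turn -0.114
```

```bash
python3 -m pendant '[[-0.3,5.2,0,0,-0.7],[-0.3,5.2,0,0,-0.7],[-0.3,5.2,0,0,-0.7],[-0.3,5.2,0,0,-0.7],[-0.3,5.2,0,0,-0.7],[-0.3,5.2,0,0,-0.7],[-0.3,5.2,0,0,-0.7],[-0.3,5.2,0,0,-0.7],[-0.3,0.3,0,0,-0.7],[0,0,0,0,-0.7]]'; python3 -m pendant '[[0,0,5,0,-0.7],[0,0,5,0,-0.7],[0,0,5,0,-0.7],[0,0,5,0,-0.7],[0,0,5,0,-0.7],[0,0,5,0,-0.7],[0,0,2,0,-0.7],[0,0,1.3,0,-0.7],[0,0,0,0,-0.7]]'; python3 -m pendant '[[0,0,0,0,0.2],[0,0,0,0,0.2],[0,0,0,0,0.2],[0,0,-3,0,0.2],[0,0,-5,0,0.2],[0,0,-5,0,1],[0,0,-5,0,1],[0,0,-5,0,1],[0,0,-5,0,1],[0,0,-5,0,1],[0,0,0,0,1]]'
python3 - <<'E'
from h import *
go([.4645,-.403,.34],[-.19,.982])
E
```

```text
clock: 23.12
position: [0.6058, 0.0046, 0.3483]
orientation: [-0.0, 0.056, 0.998, -0.0]
ft_force: [0.3, -1.0, -1.5]
gripper_width: 0.0386
gripper_force: 81.1
clock: 24.25
position: [0.606, 0.0034, 0.0154]
orientation: [0.0, 0.058, 0.998, -0.0]
ft_force: [0.4, -0.5, -1.6]
gripper_width: 0.0388
gripper_force: 81.5
clock: 25.62
position: [0.607, 0.0046, 0.3498]
orientation: [0.004, 0.057, 0.998, 0.0]
ft_force: [0.3, 0.3, -2.1]
gripper_width: 0.0854
gripper_force: 0.0
at [0.607  0.0046 0.3498] phi 173.5 q6 0.12 shift cm [  9.55 -42.11   0.87]
turn -0.305
```

```bash
python3 -m pendant '[[1.2,-5.3,0,0,1],[1.2,-5.3,0,0,1],[1.2,-5.3,0,0,1],[1.2,-5.3,0,0,1],[1.2,-5.3,0,0,1],[1.2,-5.3,0,0,1],[1.2,-5.3,0,0,1],[1.1,-5.1,0,0,1],[0,0,0,-0.15,1],[0,0,0,-0.15,1],[0,0,0,0,1]]'
python3 - <<'E'
from h import *
c=cam("wrist"); save(c,"w6",(150,0,450,200),2.5)
go([.4645,-.403,.34],[-.19,.982])
E
```

```text
clock: 27.0
position: [0.4633, -0.404, 0.3446]
orientation: [-0.0, -0.092, 0.996, 0.0]
ft_force: [0.1, 0.3, -0.0]
gripper_width: 0.0857
gripper_force: 0.0
at [ 0.4634 -0.4039  0.3448] phi -169.5 q6 -0.9 shift cm [-0.12  0.06  0.48]
turn -0.008
```

View pics/w6.png

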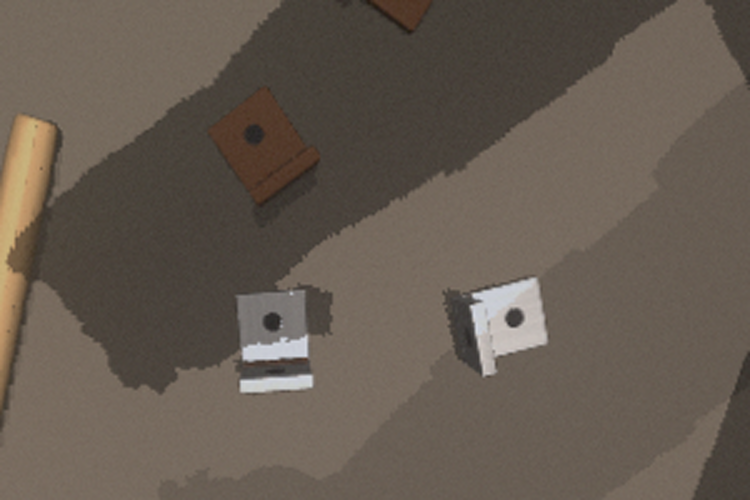

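In the crop, B's free edge runs from (237,296) to (304,291), with its leg at (275,384). A's free edge runs from (537,278) to (548,346), with its leg at (482,340).

```bash
python3 - <<'E'
from h import *
c=cam("wrist"); f=lambda p:(150+p[0]/2.5,p[1]/2.5)
for a in (((237,296),(304,291),(275,384)),((537,278),(548,346),(482,340))):
    g,y=brk(c,*map(f,a)); go([*g,.006],y)
E
```

```text
edge mm 38.9 foot dir [-0.968 -0.252] c [ 0.4578 -0.404 ] grip pt [ 0.4646 -0.4023] leg mid dist 45.3
at [ 0.4635 -0.4038  0.345 ] phi -169.5 q6 -0.9 shift cm [-0.15  0.12 33.9 ]
turn -0.072
edge mm 40.5 foot dir [-0.422  0.906] c [ 0.4202 -0.2861] grip pt [ 0.4232 -0.2925] leg mid dist 46.5
at [ 0.4635 -0.4038  0.345 ] phi -169.5 q6 -0.9 shift cm [ 1.93 11.67 33.9 ]
turn 1.318
```

```bash
python3 -m pendant '[[-0.1,0.1,4,-0.04,1],[0,0,5,0,1],[0,0,5,0,1],[0,0,5,0,1],[0,0,5,0,1],[0,0,5,0,1],[0,0,3,0,1],[0,0,1.8,0,1],[0,0,0,0,1]]'
python3 -m pendant '[[0,0,0,0,-0.6],[0,0,0,0,-0.6],[0,0,0,0,-0.6],[0,0,0,0,-0.6],[0,0,0,0,-0.6],[0,0,-4,0,-0.7],[0,0,-5,0,-0.7],[0,0,-5,0,-0.7],[0,0,-5,0,-0.7],[0,0,-5,0,-0.7],[0,0,-5,0,-0.7],[0,0,-5,0,-0.7]]' 80
python3 - <<'E'
from h import *
go([.49,.13,.34],[0,1])
E
```

```text
clock: 28.22
position: [0.4636, -0.4018, 0.006]
orientation: [-0.001, -0.112, 0.994, 0.001]
ft_force: [-0.1, 0.1, 0.7]
gripper_width: 0.0856
gripper_force: 0.0
clock: 29.72
position: [0.464, -0.4025, 0.3494]
orientation: [0.0, -0.113, 0.994, -0.0]
ft_force: [1.1, -1.1, -3.5]
gripper_width: 0.0385
gripper_force: 81.1
at [ 0.464  -0.4025  0.3494] phi -167.1 q6 -0.94 shift cm [-14.47  51.32   0.92]
turn 0.226
```

```bash
python3 -m pendant '[[-1.5,5.2,0,0,-0.7],[-1.5,5.2,0,0,-0.7],[-1.5,5.2,0,0,-0.7],[-1.5,5.2,0,0,-0.7],[-1.5,5.2,0,0,-0.7],[-1.5,5.2,0,0,-0.7],[-1.4,5.1,0,0,-0.7],[-1.4,5.1,0,0,-0.7],[-1.4,5.1,0,0,-0.7],[-1.3,5,0,0.11,-0.7],[0,0,0,0.11,-0.7],[0,0,0,0,-0.7]]'; python3 - <<'E'
from h import *
go([.49,.13,.014],[0,1])
E
python3 -m pendant '[[0,0,5,0,-0.7],[0,0,5,0,-0.7],[0,0,5,0,-0.7],[0,0,5,0,-0.7],[0,0,5,0,-0.7],[0,0,5,0,-0.7],[0,0,2,0,-0.7],[0,0,1.2,0,-0.7],[0,0,0,0,-0.7]]'; python3 -m pendant '[[0,0,0,0,0.2],[0,0,0,0,0.2],[0,0,0,0,0.2],[0,0,-3,0,0.2],[0,0,-5,0,0.2],[0,0,-5,0,1],[0,0,-5,0,1],[0,0,-5,0,1],[0,0,-5,0,1],[0,0,-5,0,1],[0,0,0,0,1]]'
python3 - <<'E'
from h import *
go([.423,-.2925,.34],[.9,.44])
E
```

```text
clock: 31.22
position: [0.4898, 0.1321, 0.3474]
orientation: [-0.0, -0.004, 1.0, -0.0]
ft_force: [0.5, 0.1, -2.8]
gripper_width: 0.0386
gripper_force: 81.7
at [0.4898 0.1321 0.3474] phi -179.5 q6 0.26 shift cm [-2.000e-02 -2.000e-01  3.334e+01]
turn 0.008
clock: 32.35
position: [0.4901, 0.131, 0.0152]
orientation: [-0.0, -0.003, 1.0, -0.0]
ft_force: [0.7, -0.4, -1.3]
gripper_width: 0.0389
gripper_force: 81.7
clock: 33.72
position: [0.4913, 0.1319, 0.3493]
orientation: [0.003, -0.003, 1.0, 0.001]
ft_force: [0.2, -0.1, -0.6]
gripper_width: 0.0851
gripper_force: 0.0
at [0.4913 0.1319 0.3493] phi -179.6 q6 0.26 shift cm [  7.11 -42.4    0.81]
turn 1.122
```

```bash
python3 -m pendant '[[0.9,-5.3,0,0,1],[0.9,-5.3,0,0,1],[0.9,-5.3,0,0,1],[0.9,-5.3,0,0,1],[0.9,-5.3,0,0,1],[0.9,-5.3,0,0,1],[0.9,-5.3,0,0,1],[0.8,-5.3,0,0,1],[0,0,0,0,1]]'
python3 -m pendant '[[0,0,0,0.16,1],[0,0,0,0.16,1],[0,0,0,0.16,1],[0,0,0,0.16,1],[0,0,0,0.16,1],[0,0,0,0.16,1],[0,0,0,0.16,1],[0,0,0,0,1]]'
python3 - <<'E'
from h import *
c=cam("wrist"); print(proj(c,[.423,-.2925,.03])); save(c,"w7",(120,20,420,220),2.5); near(c,np.array([.4202,-.286,.01]))
go([.423,-.2925,.006],[.9,.44])
E
```

```text
clock: 34.85
position: [0.4208, -0.2957, 0.344]
orientation: [-0.001, -0.001, 1.0, 0.0]
ft_force: [0.4, 0.6, 0.1]
gripper_width: 0.0852
gripper_force: 0.0
clock: 35.85
position: [0.4218, -0.292, 0.3451]
orientation: [-0.0, 0.528, 0.849, 0.0]
ft_force: [0.1, 0.3, -0.3]
gripper_width: 0.0856
gripper_force: 0.0
[260.52368061 148.39380117]
blob 725 px [np.int64(246), np.int64(117), np.int64(273), np.int64(144)] [ 0.412 -0.273  0.01 ]
  rect [(np.float64(411.7), np.float64(-273.0)), (np.float64(39.9), np.float64(39.2)), 26.2]
at [ 0.4218 -0.2921  0.3451] phi 116.4 q6 0.5 shift cm [-0.1   0.1  33.91]
turn 0.007
```

View pics/w7.png

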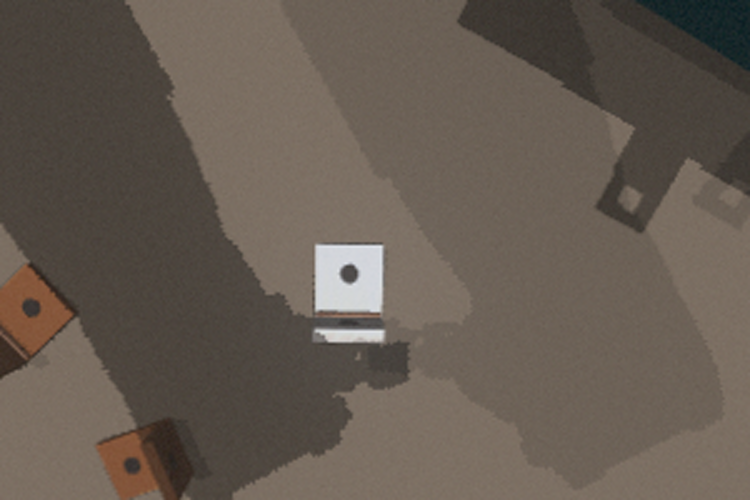

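The gripper is squared on A: the foot is at (349,280) in the crop and the leg at row 335.

```bash
python3 -m pendant '[[0,0,5,0,1],[0,0,5,0,1],[0,0,5,0,1],[0,0,5,0,1],[0,0,5,0,1],[0,0,5,0,1],[0,0,2.4,0,1],[0,0,1.5,0,1],[0,0,0,0,1]]'
python3 -m pendant '[[0,0,0,0,-0.6],[0,0,0,0,-0.6],[0,0,0,0,-0.6],[0,0,0,0,-0.6],[0,0,0,0,-0.6],[0,0,-4,0,-0.7],[0,0,-5,0,-0.7],[0,0,-5,0,-0.7],[0,0,-5,0,-0.7],[0,0,-5,0,-0.7],[0,0,-5,0,-0.7],[0,0,-5,0,-0.7]]' 80
python3 - <<'E'
from h import *
go([.49,.005,.34],[0,1])
E
```

```text
clock: 37.02
position: [0.4215, -0.2925, 0.0059]
orientation: [-0.001, 0.528, 0.849, -0.0]
ft_force: [-0.3, -0.7, 0.8]
gripper_width: 0.0853
gripper_force: 0.0
clock: 38.52
position: [0.4213, -0.2926, 0.3483]
orientation: [0.0, 0.528, 0.849, -0.0]
ft_force: [0.3, -0.5, -2.0]
gripper_width: 0.039
gripper_force: 81.1
at [ 0.4213 -0.2926  0.3483] phi 116.2 q6 0.51 shift cm [23.67 19.3   0.82]
turn -1.114
```

```bash
python3 -m pendant '[[4,3.2,0,0,-0.7],[4,3.2,0,0,-0.7],[4,3.2,0,0,-0.7],[4,3.2,0,0,-0.7],[4,3.2,0,0,-0.7],[3.7,3.2,0,0,-0.7],[0,0,0,0,-0.7]]';  python3 -m pendant '[[0,0,0,-0.16,-0.7],[0,0,0,-0.16,-0.7],[0,0,0,-0.16,-0.7],[0,0,0,-0.16,-0.7],[0,0,0,-0.16,-0.7],[0,0,0,-0.16,-0.7],[0,0,0,-0.15,-0.7],[0,0,0,0,-0.7]]'
python3 - <<'E'
from h import *
go([.49,.005,.014],[0,1])
E
```

```text
clock: 39.4
position: [0.4897, 0.0073, 0.3462]
orientation: [-0.0, 0.527, 0.85, 0.0]
ft_force: [0.4, -0.8, -3.6]
gripper_width: 0.0386
gripper_force: 81.3
clock: 40.4
position: [0.4892, 0.0038, 0.3464]
orientation: [-0.0, 0.003, 1.0, -0.0]
ft_force: [-0.4, -0.3, -2.9]
gripper_width: 0.0387
gripper_force: 81.3
at [0.4892 0.0038 0.3464] phi 179.7 q6 0.01 shift cm [-0.09  0.13 33.24]
turn -0.006
```

```bash
python3 -m pendant '[[0,0,5,0,-0.7],[0,0,5,0,-0.7],[0,0,5,0,-0.7],[0,0,5,0,-0.7],[0,0,5,0,-0.7],[0,0,5,0,-0.7],[0,0,2,0,-0.7],[0,0,1.1,0,-0.7],[0,0,0,0,-0.7]]'; python3 -m pendant '[[0,0,0,0,0.2],[0,0,0,0,0.2],[0,0,0,0,0.2],[0,0,-3,0,0.2],[0,0,-5,0,0.2],[0,0,-5,0,1],[0,0,-5,0,1],[0,0,-5,0,1],[0,0,-5,0,1],[0,0,-5,0,-1],[0,0,0,0,-1]]'
python3 -m pendant '[[5,3,0,0,-1],[5,3,0,0,-1],[5,3,0,0,-1],[0,0,0,0,-1]]'
python3 - <<'E'
from h import *
c=cam("top"); save(c,"top2",k=1.5); import pickle; pickle.dump(c,open("top2.pkl","wb"))
go([.552,.073,.34])
E
```

```text
clock: 41.52
position: [0.4894, 0.0042, 0.0152]
orientation: [-0.0, 0.003, 1.0, -0.0]
ft_force: [-1.1, -0.4, -2.9]
gripper_width: 0.0389
gripper_force: 81.3
clock: 42.9
position: [0.4907, 0.0046, 0.3493]
orientation: [0.003, 0.002, 1.0, -0.0]
ft_force: [0.4, -0.2, -1.0]
gripper_width: 0.0518
gripper_force: 0.0
clock: 43.4
position: [0.3368, 0.0961, 0.3455]
orientation: [0.0, 0.0, 1.0, 0.0]
ft_force: [0.2, -0.4, -0.7]
gripper_width: 0.0002
gripper_force: 0.0
at [0.3385 0.0957 0.3454] phi 179.9 q6 0.28 shift cm [-21.35  -2.24   0.56]
```

View pics/top2.png

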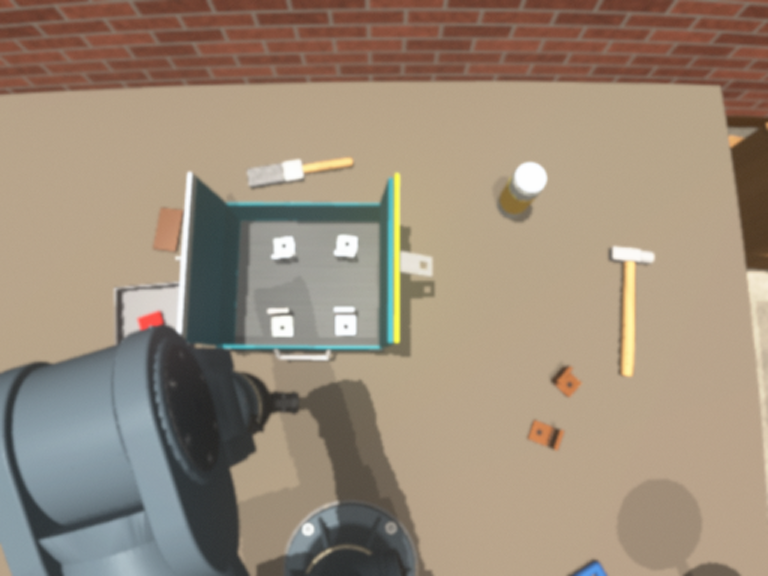

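All four brackets are in the chest, at (284,247), (346,245), (282,326) and (345,324), and the magnet is in the tray at (151,320). Next I'll work out the door angles.

```bash
python3 - <<'E'
from h import *
import pickle
c=pickle.load(open("top2.pkl","rb"))
def ang(u,v,hy,s,r):
    best=None
    for t in np.linspace(1.0,1.9,181):
        p=onz(c,u/1.5,v/1.5,.122+r*np.sin(t)); e=p[1]-(hy-s*r*np.cos(t))
        if best is None or abs(e)<best[0]: best=(abs(e),t,p)
    return best
for v,u in((175,190),(338,182)): print("reb",ang(u,v,.223,1,.16))
for v,u in((175,397),(340,396)): print("fl",ang(u,v,-.077,-1,.158))
hy,hz=.223,.122
for t in np.arange(1.6,-.01,-.2):
    for r in(.12,): print(round(t,2),round(hy-r*np.cos(t)+.007*np.sin(t)+.015,3),round(hz+r*np.sin(t)+.007*np.cos(t),3))
go([.49,.33,.345])
E
```

```text
reb (np.float64(0.0003780572843809782), np.float64(1.64), array([0.68358875, 0.23368569, 0.28161702]))
reb (np.float64(0.0002639333670143573), np.float64(1.645), array([0.42566327, 0.23459776, 0.28155971]))
fl (np.float64(7.048163493733606e-05), np.float64(1.685), array([ 0.67864977, -0.09507546,  0.27897076]))
fl (np.float64(6.756926690734688e-06), np.float64(1.645), array([ 0.41877179, -0.08870667,  0.27956521]))
1.6 0.249 0.242
1.4 0.225 0.241
1.2 0.201 0.236
1.0 0.179 0.227
0.8 0.159 0.213
0.6 0.143 0.196
0.4 0.13 0.175
0.2 0.122 0.153
0.0 0.118 0.129
at [0.3385 0.0957 0.3454] phi 179.9 q6 0.28 shift cm [-15.12  23.45   0.05]
```

```bash
python3 -m pendant '[[-2.4,4.6,0,0,-1],[-2.4,4.7,0,0,-1],[-2.4,4.7,0,0,-1],[-2.4,4.7,0,0,-1],[-2.4,4.7,0,0,-1],[-2.2,0,0,0,-1],[0,0,5,0,-1],[0,0,5,0,-1],[0,0,0.5,0,-1],[0,0,0,0,-1]]'
python3 -m pendant '[[0,-4,0,0,-1],[0,-3,0,0,-1],[0,-1.2,0,0,-1],[0,-1.2,0.05,0,-1],[0,-1.2,0.1,0,-1],[0,-1.2,0.2,0,-1],[0,-1.2,0.3,0,-1],[0,0,0,0,-1]]'
python3 - <<'E'
from h import *
go([.48,.201,.236])
E
```

```text
clock: 44.7
position: [0.4837, 0.3285, 0.2412]
orientation: [0.0, 0.002, 1.0, 0.0]
ft_force: [1.3, -0.7, -0.3]
gripper_width: -0.0003
gripper_force: 0.0
clock: 45.7
position: [0.4816, 0.1972, 0.2331]
orientation: [-0.001, 0.002, 1.0, -0.001]
ft_force: [0.1, -0.4, 0.2]
gripper_width: -0.0002
gripper_force: 0.0
at [0.4816 0.1972 0.2331] phi 179.7 q6 0.39 shift cm [ 0.16  0.38 -0.29]
```

```bash
python3 -m pendant '[[0,-1,0.3,0,-1],[0,-0.9,0.4,0,-1],[0,-1,0.7,0,-1],[0,-1,0.7,0,-1],[0,-0.8,0.8,0,-1],[0,-0.8,0.9,0,-1],[0,-0.6,1,0,-1],[0,-0.6,1,0,-1],[0,-0.4,1.1,0,-1],[0,-0.4,1.1,0,-1],[0,-0.2,1.2,0,-1],[0,0,0,0,-1]]'
python3 - <<'E'
from h import *
go([.48,.118,.129]); c=cam("scene"); save(c,"s1",(200,60,440,260),3)
E
```

```text
clock: 47.2
position: [0.4813, 0.1214, 0.1406]
orientation: [-0.001, 0.002, 1.0, -0.0]
ft_force: [-0.4, -0.6, -0.5]
gripper_width: -0.0
gripper_force: 0.0
at [0.4813 0.1214 0.1406] phi 179.8 q6 0.25 shift cm [ 0.13 -0.34  1.16]
```

View pics/s1.png

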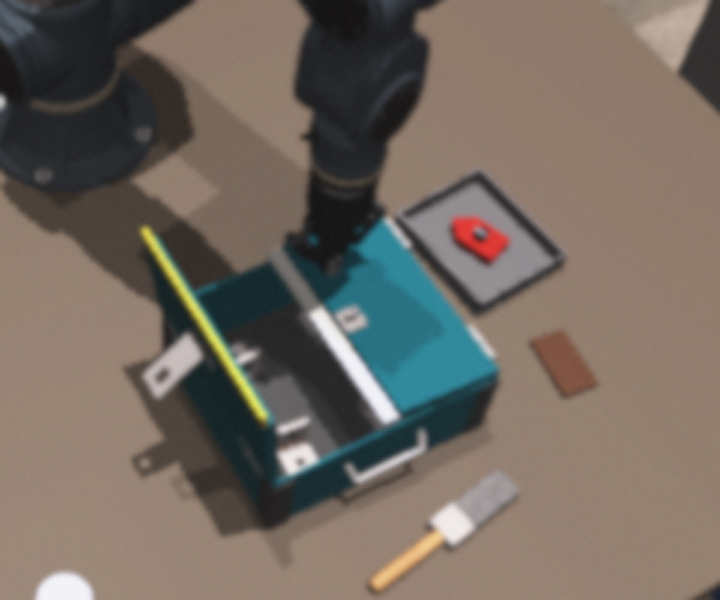

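The rebated door has followed the finger nearly to level, with the staple at (350,318). Now I'll press it fully shut.

```bash
python3 -m pendant '[[0,-0.2,0.6,0,-1],[0,0,0.4,0,-1],[0,0,0,0,-1]]';python3 -m pendant '[[0,0,0.15,0,-1],[0,0,0.15,0,-1],[0,0,0,0,-1]]'
```

```text
clock: 47.62
position: [0.4818, 0.1195, 0.1315]
orientation: [-0.0, 0.002, 1.0, -0.0]
ft_force: [-0.1, -0.2, 0.3]
gripper_width: 0.0001
gripper_force: 0.0
clock: 48.0
position: [0.4818, 0.1194, 0.129]
orientation: [0.0, 0.002, 1.0, -0.0]
ft_force: [-1.0, -0.9, 4.6]
gripper_width: -0.0
gripper_force: 2.2
```

```bash
python3 -m pendant '[[0,0,0.1,0,-1],[0,0,0.1,0,-1],[0,0,0,0,-1]]';python3 -m pendant '[[0,0,0.1,0,-1],[0,0,0.1,0,-1],[0,0,0,0,-1],[0,0,0,0,-1]]'
```

```text
clock: 48.38
position: [0.4819, 0.1194, 0.1287]
orientation: [0.001, 0.002, 1.0, 0.0]
ft_force: [-8.6, -2.9, 24.0]
gripper_width: 0.0
gripper_force: 12.0
clock: 48.88
position: [0.482, 0.1194, 0.1284]
orientation: [0.002, 0.002, 1.0, 0.0]
ft_force: [-14.0, -4.4, 42.6]
gripper_width: -0.0001
gripper_force: 21.6
```

The reading climbs against a hard stop at the right height (129 mm), so the door is shut. Next is the flanged door, pushed beside the hasp.

```bash
python3 -m pendant '[[0,0,-4,0,-1],[0,0,-6,0,-1],[0,0,-6,0,-1],[0,0,-5.5,0,-1],[0,-5.5,0,0,-1],[0,-5.5,0,0,-1],[0,-5.5,0,0,-1],[0,-5.5,0,0,-1],[0,-5.5,0,0,-1],[0,-5.5,0,0,-1],[0,0,0,0,-1]]'
python3 -m pendant '[[0,0,5,0,-1],[0,0,5,0,-1],[0,0,0.4,0,-1],[0,4,0,0,-1],[0,3.5,0,0,-1],[0,1.2,0,0,-1],[0,1.2,0,0,-1],[0,1.2,0.1,0,-1],[0,1.2,0.2,0,-1],[0,1.2,0.3,0,-1],[0,0,0,0,-1]]'
python3 - <<'E'
from h import *
go([.48,-.055,.236])
E
```

```text
clock: 50.25
position: [0.4804, -0.2137, 0.339]
orientation: [-0.0, 0.004, 1.0, -0.0]
ft_force: [0.9, 0.3, -1.4]
gripper_width: 0.0001
gripper_force: 0.0
clock: 51.62
position: [0.4834, -0.0744, 0.2369]
orientation: [0.006, 0.001, 1.0, 0.001]
ft_force: [-13.5, 7.0, 54.4]
gripper_width: 0.0002
gripper_force: 21.8
at [ 0.4834 -0.0744  0.2369] phi 179.8 q6 -0.15 shift cm [0.35 1.94 0.08]
```

```bash
python3 - <<'E'
from h import *
c=cam("scene"); save(c,"s2",(200,60,440,260),3)
E
```

```text
(no output)
```

View pics/s2.png

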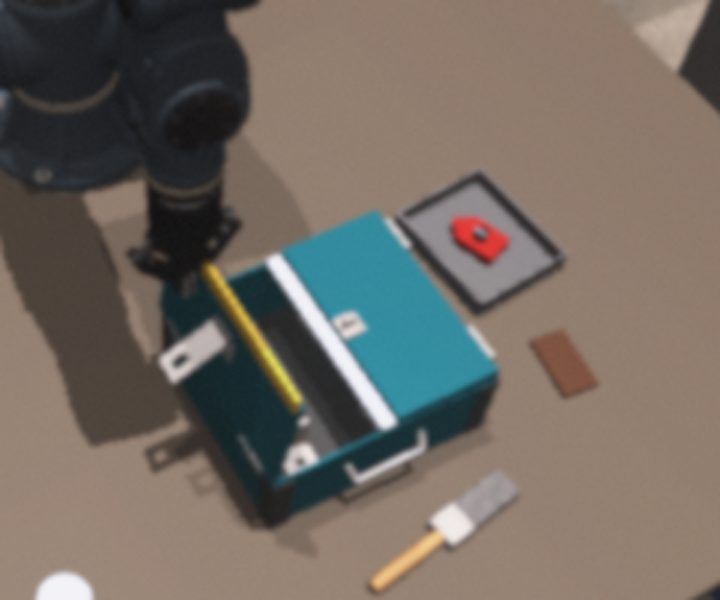

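The door has started inwards, with its edge running from (207,268) to (298,402) and the hasp still folded. The wrist shows 54 N upward, so the finger linkage is most likely resting on the flange edge. I'll raise the tool and push closer to the edge.

```bash
python3 -m pendant '[[0,0,-1.5,0,-1],[0,0,-1.5,0,-1],[0,0,0,0,-1]]'
python3 - <<'E'
from h import *
for t in np.arange(1.5,-.01,-.1):
    r=.138; print(round(t,2),round(-.077+r*np.cos(t)-.007*np.sin(t)-.015,3),round(.122+r*np.sin(t)+.007*np.cos(t),3))
go([.48,-.077,.26])
E
```

```text
clock: 52.05
position: [0.4819, -0.0758, 0.2607]
orientation: [0.001, 0.002, 1.0, -0.0]
ft_force: [-0.4, 0.7, 0.4]
gripper_width: 0.0
gripper_force: 0.0
1.5 -0.089 0.26
1.4 -0.075 0.259
1.3 -0.062 0.257
1.2 -0.049 0.253
1.1 -0.036 0.248
1.0 -0.023 0.242
0.9 -0.012 0.234
0.8 -0.001 0.226
0.7 0.009 0.216
0.6 0.018 0.206
0.5 0.026 0.194
0.4 0.032 0.182
0.3 0.038 0.169
0.2 0.042 0.156
0.1 0.045 0.143
-0.0 0.046 0.129
at [ 0.4819 -0.0758  0.2607] phi 179.8 q6 -0.15 shift cm [ 0.19 -0.12  0.07]
```

```bash
python3 -m pendant '[[0,1.4,0.3,0,-1],[0,1.3,0.4,0,-1],[0,1.3,0.5,0,-1],[0,1.3,0.6,0,-1],[0,1.1,0.8,0,-1],[0,1.1,0.8,0,-1],[0,1,1,0,-1],[0,0,0,0,-1]]'
python3 -m pendant '[[0,0.9,1,0,-1],[0,0.8,1.2,0,-1],[0,0.6,1.2,0,-1],[0,0.6,1.3,0,-1],[0,0.4,1.3,0,-1],[0,0.2,1.2,0,-1],[0,0,0,0,-1]]'
python3 - <<'E'
from h import *
go([.48,.044,.131]);c=cam("scene"); save(c,"s3",(200,60,440,260),3)
E
```

```text
clock: 53.05
position: [0.4807, 0.0103, 0.2146]
orientation: [-0.001, 0.001, 1.0, 0.0]
ft_force: [-0.4, -0.4, -0.5]
gripper_width: 0.0002
gripper_force: 0.0
clock: 53.92
position: [0.4807, 0.0444, 0.1426]
orientation: [-0.001, 0.002, 1.0, -0.0]
ft_force: [0.2, 0.2, -0.8]
gripper_width: 0.0003
gripper_force: 0.0
at [0.4807 0.0444 0.1426] phi 179.8 q6 0.1 shift cm [ 0.07 -0.04  1.16]
```

View pics/s3.png

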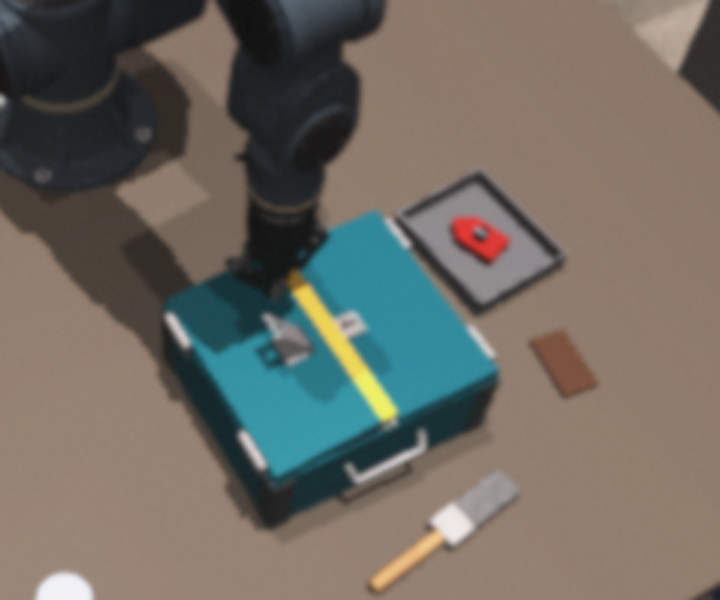

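The flanged door is nearly shut. The flange runs from (295,278) to (390,418), and the hasp is at (288,338), standing back. Now I'll press it home.

```bash
python3 -m pendant '[[0,0,0.6,0,-1],[0,0,0.4,0,-1],[0,0,0.2,0,-1],[0,0,0,0,-1]]';python3 -m pendant '[[0,0,0.2,0,-1],[0,0,0.15,0,-1],[0,0,0,0,-1]]';python3 -m pendant '[[0,0,0.15,0,-1],[0,0,0,0,-1],[0,0,0,0,-1]]'
```

```text
clock: 54.48
position: [0.4815, 0.0444, 0.1317]
orientation: [-0.0, 0.002, 1.0, -0.0]
ft_force: [0.0, 0.4, -0.3]
gripper_width: 0.0001
gripper_force: 0.0
clock: 54.85
position: [0.4816, 0.0446, 0.129]
orientation: [0.0, 0.002, 1.0, 0.0]
ft_force: [-2.9, -1.0, 10.0]
gripper_width: 0.0001
gripper_force: 4.5
clock: 55.22
position: [0.4817, 0.0446, 0.1288]
orientation: [0.001, 0.002, 1.0, 0.0]
ft_force: [-8.6, 0.1, 23.6]
gripper_width: -0.0
gripper_force: 12.2
```

```bash
python3 -m pendant '[[0,0,0.15,0,-1],[0,0,0,0,-1],[0,0,-4,0,-1],[0,0,-6,0,-1],[0,0,-2,0,-1],[0,-5.8,0,0,-1],[0,-5.8,0,0,-1],[-3.5,0,0,0,-1],[-3.5,0,0,0,-1],[0,0,0,0,-1]]'
python3 - <<'E'
from h import *
go([.551,-.07,.175]); c=cam("wrist"); save(c,"w8")
for f in np.arange(1.6,-.1,-.2): print(round(f,1),round(.039+.04*np.cos(f)-.002*np.sin(f)-.015,3),round(.1335+.04*np.sin(f)+.002*np.cos(f),3))
E
```

```text
clock: 56.48
position: [0.5527, -0.0721, 0.2443]
orientation: [-0.0, 0.002, 1.0, -0.0]
ft_force: [-1.2, -0.2, 0.3]
gripper_width: 0.0001
gripper_force: 0.0
at [ 0.5527 -0.0721  0.2443] phi 179.8 q6 -0.13 shift cm [0.17 0.21 6.93]
1.6 0.021 0.173
1.4 0.029 0.173
1.2 0.037 0.172
1.0 0.044 0.168
0.8 0.05 0.164
0.6 0.056 0.158
0.4 0.06 0.151
0.2 0.063 0.143
0.0 0.064 0.136
```

View pics/w8.png

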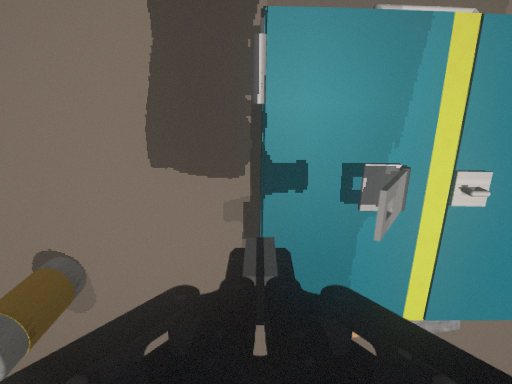

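The hasp is seen nearly end-on at (393,203), still folded back. The staple is at (475,190), and the flange laps over the rebate. I'll check x and then push.

```bash
python3 - <<'E'
from h import *
c=cam("wrist"); print(onz(c,475,190,.14),onz(c,380,187,.131))
E
python3 -m pendant '[[0.1,0,4,0,-1],[0,0,2.9,0,-1],[0,2,0,0,-1],[0,2,0,0,-1],[0,1.5,0,0,-1],[0,1.5,0,0,-1],[0,1.5,0,0,-1],[0,1,0,0,-1],[0,0.8,0,0,-1],[0,0.8,0.1,0,-1],[0,0,0,0,-1]]'
python3 - <<'E'
from h import *
go([.552,.044,.168])
E
```

```text
[0.55092153 0.10254818 0.14      ] [0.55069264 0.02769756 0.131     ]
clock: 57.95
position: [0.5505, 0.0397, 0.1751]
orientation: [-0.0, 0.002, 1.0, 0.0]
ft_force: [-0.1, 0.4, -0.4]
gripper_width: -0.0002
gripper_force: 0.0
at [0.5505 0.0397 0.1751] phi 179.8 q6 0.08 shift cm [-0.15  0.43  0.71]
```

```bash
python3 -m pendant '[[0,0.6,0.5,0,-1],[0,0.6,0.6,0,-1],[0,0.5,0.6,0,-1],[0,0.4,0.7,0,-1],[0,0.3,0.7,0,-1],[0,0,0.4,0,-1],[0,0,0,0,-1]]'
python3 - <<'E'
from h import *
go([.551,.064,.136]); c=cam("scene"); save(c,"s4",(230,100,390,220),4)
E
```

```text
clock: 58.82
position: [0.5504, 0.0631, 0.1398]
orientation: [-0.0, 0.002, 1.0, -0.0]
ft_force: [-0.1, -0.3, -0.1]
gripper_width: -0.0002
gripper_force: 0.0
at [0.5504 0.0631 0.1398] phi 179.8 q6 0.12 shift cm [-0.06  0.09  0.38]
```

View pics/s4.png

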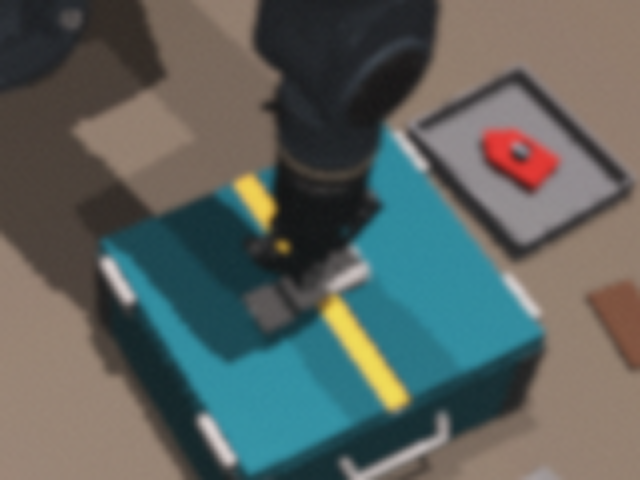

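The hasp is over the staple at (350,270) and close to flat. Now I'll press it down until it seats.

```bash
python3 -m pendant '[[0,0,0.3,0,-1],[0,0,0.15,0,-1],[0,0,0,0,-1]]';python3 -m pendant '[[0,0,0.15,0,-1],[0,0,0.1,0,-1],[0,0,0,0,-1]]';python3 -m pendant '[[0,0,0.15,0,-1],[0,0,0,0,-1],[0,0,0,0,-1]]'
```

```text
clock: 59.25
position: [0.5507, 0.0632, 0.1357]
orientation: [-0.0, 0.002, 1.0, -0.0]
ft_force: [0.5, 0.7, 1.1]
gripper_width: 0.0005
gripper_force: 0.0
clock: 59.62
position: [0.5508, 0.0632, 0.1352]
orientation: [0.001, 0.002, 1.0, -0.0]
ft_force: [-6.2, -0.7, 18.1]
gripper_width: -0.0004
gripper_force: 9.2
clock: 60.0
position: [0.5509, 0.0632, 0.135]
orientation: [0.001, 0.002, 1.0, 0.0]
ft_force: [-10.1, -0.8, 30.5]
gripper_width: 0.0003
gripper_force: 15.1
```

```bash
python3 -m pendant '[[0,0,-3,0,-1],[0,0,-5,0,-1],[0,0,-5,0,-1],[0,0,-5,0,-1],[4,-4,0,0,-1],[4,-4,0,0,-1],[4,-4,0,0,-1],[4,-4,0,0,-1],[0,0,0,0,-1],[0,0,0,0,-1]]'
python3 - <<'E'
from h import *
c=cam("scene"); save(c,"s5",(140,60,440,280),2.6)
E
```

```text
clock: 61.25
position: [0.3904, -0.0962, 0.312]
orientation: [0.0, 0.002, 1.0, -0.0]
ft_force: [0.2, -0.3, -0.8]
gripper_width: 0.0001
gripper_force: 0.0
```

View pics/s5.png

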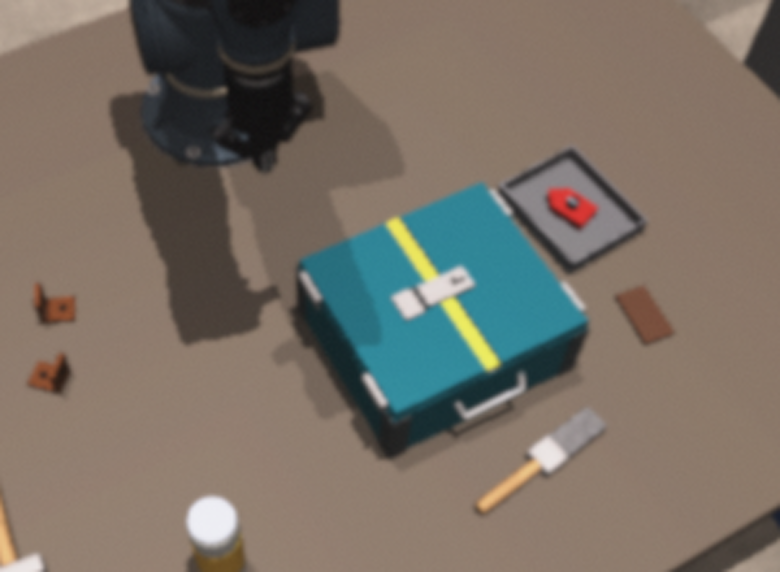

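The chest is shut, the hasp lies flat over the staple at (455,283), the magnet is in the tray, and the other items are where they were. I'll hand in.

```bash
python3 -c "
from plant import ctrl; print(ctrl.hand_in())"
```

```text
the job is handed in; nothing more can be done
None
```

Job handed in at about 61 s, verdict not shown: the magnet is in the tray, all four steel brackets are in the chest, the rebated door was shut first and the flanged door last, and the hasp lies flat over the staple; at one point the fingers pressed on the flanged door with about 54 N at the wrist, possibly gripper body on the flange edge (40 N limit), before I backed off.

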